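# Lock two printing blocks into the jig with a slotted cam screw

### The arm

A 6-joint arm with a two-finger parallel gripper is mounted at the origin on a cart in front of the work surface, level with it; the furniture and walls round the work are solid. World frame = base frame: x ahead of the robot, y to its left, z up, the work surface at z = 0. Lengths are in m, angles in rad, forces in N, time in s.
With the tool pointing down it reaches from about 0.35 to 0.85 m from the base axis. Payload 8.1 kg.
Tool frame: the origin (TCP) lies between the finger pads; the fingertips stand 8 mm ahead of it and the grasp point (between the pads) lies 11 mm behind it; z points along the fingers, y is the line along which they close (so a half turn about z gives the same grasp; the last joint's range is limited). The gripper opens to 93 mm and grips with 3 to 60 N. Pads are 15 mm wide; open, the fingers measure 128 mm over their backs; the gripper's body (75 mm by 188 mm) begins 65 mm behind the grasp point.
Start: joints at [-1.222, 0.13, 1.488, -0, 1.523, -0.085], TCP at [0.252, -0.544, 0.227] pointing down, gripper open.
Joint ranges: [-2.96, 2.96], [-0.89, 2.26], [0.02, 2.5], [-1.34, 4.48], [0, 2.73], [-2.66, 2.66]. Speed limits (rad/s): [2.39, 2.39, 2.79, 3.14, 3.14, 3.14].

### API

Orientations are given as [roll, pitch, yaw] about the fixed x, y, z axes, in that order (R = Rz(yaw) Ry(pitch) Rx(roll)).
In Python, from workcell import get_obs, cams, ticket gives the robot as it stands.
- The arm moves only by the tool send_rows, never from a script. Its argument "motion" is a list of rows, each a list of 3 entries, a list of its own where there are three numbers: the shift along the tool's x, y, z scaled (see below), then the turn about the tool's z scaled (see below), then the opening, from -1 (shut) to 1 (fully open). A call has 1 to 20 rows; each row shifts and turns the commanded pose from where the row before left it, along the tool's axes as they then stand; what a row does not reach is not made up. The controller multiplies each number of a shift by 0.02 m and each number of a turn by 0.08 rad. A row lasts 1/12 s, in which the tool goes at most 41.7 mm and 7.16 degrees, less where a joint would pass 70% of its speed; a pose out of reach is approached as far as the arm can. A call with a number of a shift or a turn outside -1 to 1 is refused whole. A call with a gripper value outside its range is refused whole. The fingers move at their own pace and stop on an object; "squeeze" is the grip in N (left out, the last holds). Time passes only in rows, so rows that do not move let the fingers close. It gives the time, the measured TCP pose, the force, the opening and the grip force at its end, in the units of the state.
- get_obs(): the state, without advancing time (a new reading comes with each control period).
- cams.get_image(name): name is "side" or "top" or "wrist"; returns the picture (420x560x3 uint8, red, green, blue); there is no depth.
- cams.camera_model(name): a dict with "camera_matrix" (3x3 intrinsics, pixels), "R" (3x3) and "t" (3): a world point X has camera coordinates R X + t; the wrist camera has in their place "hand_eye" (4x4, takes a point from camera to tool coordinates, whose origin is the TCP and whose axes are the flange's). Camera axes: x right, y down, z forward; pixel columns grow to the right and rows downward; lengths in m; the calibration is good to about 2 mm. A picture is of the moment at which its call begins: read the wrist's pose just before it. camera_model takes no time and is no camera call.
- ticket.job_done(): hands the job in; it is judged then, once.
The state is a dict: "t": time; "joints": joint angles; "joint_vel": joint speeds; "joint_efforts": joint torques, N m; "tcp_pos": TCP position; "ee_rot": TCP orientation; "contact_force": force on the tool from outside, world axes, zero at the start; "torque": the same for the moment, N m; "gripper_width": finger opening in m; "gripper_force": force on a finger pad.
Only numpy, scipy, OpenCV 4.12 (cv2) and the standard library are available. Lean on these libraries where they do the work, as an engineer would, in place of code of your own. Each camera call takes 0.05 s, during which the arm holds its last target. There are 200 camera calls.

### The job

Lay the blue-faced block and then the red-faced block, both face up, on the jig's bed: push the blue one fully home into the corner of the two fences, then the red one tight against it and the back fence, beside the clamp jaw. Take the flat driver from its stand, seat its blade in the slot of the brass lock screw and turn it clockwise in one go to its stop, without letting the blade leave the slot, so that the jaw clamps the blocks. Put the driver back upright in its stand, down on its collar; do not touch the screw with the fingers and leave the other things on the table alone.

Things in the scene. Friction and masses are not known exactly. Their poses are not given: they have to be found in the camera images.
- jig: fixed lock-up jig on the table: plywood bed 120 (its x) x 190 (its y) mm, 6 mm thick. Origin: centre of the bed's underside, on the table. An aluminium back fence lies along its +x edge (y from -30 to +95 mm) and a left fence along its +y edge (x from -30 to +60 mm), both 12 mm thick, tops 18 mm above the table; the -x side is open. Grey cam housing (48 x 44 mm, top 26 mm high) at x = +18, y = -68 mm
- leaf_home (a point): where the blue block's origin belongs: on the bed, 6 mm above the table, in the fence corner (jig x = +18, y = +60 mm); the block's 60 mm side along the jig's x. The axes are the jig's
- dot_home (a point): where the red block's origin belongs: on the bed, beside the blue block and against the back fence (jig x = +18, y = +14 mm); the block's 60 mm side along the jig's x
- jaw_face (a point): middle of the steel clamp jaw's face, which looks to the jig's +y; jaw 50 mm along x, 12 mm thick, top 26 mm above the table. It rides with the jaw: fully drawn back it lies at y = -22.7 mm of the jig, nearly 14 mm clear of the red block at home
- corner (a point): inner corner of the two fences' faces, at the bed's surface (jig frame x = +48, y = +83, z = +6 mm)
- slot (a point): brass slotted screw, axis vertical, in the cam housing at x = +18, y = -68 mm of the jig. Head 24 mm across, top 34.5 mm above the table; the slot runs right across it along this point's x axis, 4 mm wide, 7 mm deep, its mouth chamfered 1 mm. This point: on the axis at the slot's floor, 27.5 mm above the table. It turns with the screw; at joint value 0 its x axis is the jig's x axis
- lock_screw (a joint): turn of the screw, rad: 0 = jaw fully back, grows clockwise seen from above, stop at 1.4 (about 80 degrees), where the jaw has come 14 mm forward and clamps the blocks. Friction about 0.12 N m; it stays where it is left. The blade has about 0.13 rad of play in the slot before it drives, so the driver must turn that much further
- leaf_block: printing block, blue face with a white leaf pattern on top, pale wood below: 60 (x) x 46 (y) x 45 (z) mm, about 0.14 kg. Origin: centre of its underside. It starts on the patterned mat, 2 mm above the table
- dot_block: printing block, red face with six white dots on top, pale wood below: 60 (x) x 46 (y) x 45 (z) mm, about 0.14 kg. Origin: centre of its underside. It starts on the patterned mat, 2 mm above the table
- driver: loose flat screwdriver, 137 mm long, about 0.12 kg. Origin: centre of the blade's tip; z points up along the shank to the handle. Blade 14 mm wide (along its x) and 2.5 mm thick (along its y), 14 mm long; shank 8 mm; black collar 30 mm across with its underside 58 mm above the tip; orange square handle 24 x 24 mm, sides along x and y, from 64 to 132 mm above the tip
- driver_grip (a point): point on the driver's axis in its handle, 100 mm above the blade's tip
- stand: fixed dark wooden stand 64 x 64 x 64 mm. Origin: centre of its underside. One vertical hole through its centre, 21 mm wide with a 3 mm chamfer; the driver stands in it with its collar on the top face and its tip 6 mm above the table
- pin_tin: bystander: flat round grey tin of pins, 88 mm across, 26 mm high; origin at the centre of its underside
- ink_pot_1: bystander: red ink pot with a black lid, 44 mm across, 51 mm high; origin at the centre of its underside
- tape_1: bystander: roll of pale yellow tape lying flat, 104 mm across, 25 mm high; origin at the centre of its underside
- lino_cutter: bystander: small cutter with a wooden handle, 91 mm long (its y), lying on the table
- eyelet_press: fixed green hand press to the left of the jig, not used: an obstacle. Origin at the centre of its underside; base about 60 x 130 mm, post 200 mm high, and its lever reaches out towards the robot to a dark red ball about 290 mm above the table, about 105 mm in front of the origin
Not all that is in view belongs to the job. What is shaped like the driver but purple is not meant.

How it is judged:
On the way, in this order (a step that is already met when the one before it is completed fails the run):
1. the blue block is home in the corner of the fences (x of leaf_block in the frame of jig between 0.015 and 0.021 m and y of leaf_block in the frame of jig between 0.057 and 0.063 m and z of leaf_block in the frame of jig below 0.008 m and angle between the x axis of leaf_block and the x axis of jig, either way round below 0.06 rad and angle between leaf_block's own z axis and vertical below 0.06 rad), for 0.2 s.
2. the red block is home against it and the back fence, the screw not yet turned (all of step 1 and x of dot_block in the frame of jig between 0.015 and 0.021 m and y of dot_block in the frame of jig between 0.011 and 0.017 m and z of dot_block in the frame of jig below 0.008 m and angle between the x axis of dot_block and the x axis of jig, either way round below 0.06 rad and angle between dot_block's own z axis and vertical below 0.06 rad and value of joint lock_screw below 0.3 rad), for 0.2 s.
3. the driver's blade is seated in the slot (z of driver in the frame of slot below 0.0045 m and horizontal distance between driver and slot below 0.006 m and angle between the x axis of driver and the x axis of slot, either way round below 0.3 rad and angle between driver's own z axis and vertical below 0.1 rad and value of joint lock_screw below 0.4 rad), for 0.1 s.
4. the screw is turned to its stop with the blade in the slot (z of driver in the frame of slot below 0.0045 m and horizontal distance between driver and slot below 0.006 m and angle between the x axis of driver and the x axis of slot, either way round below 0.3 rad and angle between driver's own z axis and vertical below 0.1 rad and value of joint lock_screw above 1.32 rad), for 0.1 s.
At the end, for the whole second after the job is handed in: Both blocks face up on the bed within 3 mm of home (blue in the fence corner, red against it and the back fence) and within 0.06 rad of the jig's axes; the screw at its stop (joint over 1.32 rad); the driver upright in the stand's hole on its collar, within 8 mm of its axis; all at rest (all of step 1 and x of dot_block in the frame of jig between 0.015 and 0.021 m and y of dot_block in the frame of jig between 0.011 and 0.017 m and z of dot_block in the frame of jig below 0.008 m and angle between the x axis of dot_block and the x axis of jig, either way round below 0.06 rad and angle between dot_block's own z axis and vertical below 0.06 rad and value of joint lock_screw above 1.32 rad and horizontal distance between driver and stand below 0.008 m and z of driver in the frame of stand below 0.01 m and angle between driver's own z axis and vertical below 0.1 rad and linear speed of each of driver, leaf_block, dot_block below 0.02 m/s); the robot touches nothing.
It fails at once if the fingers touch the lock screw (contact force between the fingers and lock_screw above 0.5 N).
It fails at once if the blade leaves the slot while the screw is part turned (value of joint lock_screw between 0.4 and 1.25 rad and (z of driver in the frame of slot above 0.0068 m or horizontal distance between driver and slot above 0.012 m)).
It fails at once if a bystander (tin, ink pot, tape roll or cutter) is moved more than 3 cm (distance of any of pin_tin, ink_pot_1, tape_1, lino_cutter from where it was at the start of the episode above 0.03 m).
It also fails if it takes over 72 s, if anything falls off the work surface, if the arm or the gripper's body presses on something with over 40 N, if the wrist force passes 120 N, or if a joint passes its speed limit or range.

## Working session

There is one attempt and no reset: what is moved stays moved. The work goes in short steps, Python scripts to look and compute and a tool call to move; the robot and the scene stay as the last step left them, time stands still between calls to the robot, and variables do not carry over. Pictures are saved under pics/ and viewed, at most 10 in all, crops included, and the job is handed in when it is done.

Besides the shell and the picture viewer there is one more tool, called after "Emit:" in YAML: its name, and indented under it one key for each argument. send_rows: Moves the arm, as the interface text tells. Shifts and turns lie within -1 to 1; 1 stands for 0.02 m of shift or 0.08 rad of turn. Its arguments: {"type":"object","properties":{"motion":{"type":"array","items":{"type":"array"}},"squeeze":{"type":"number"}},"required":["motion"]}

```bash
mkdir -p pics; ls
python3 - <<'E'
from workcell import get_obs,cams
import cv2,numpy as np
o=get_obs();print(o)
for n in("top","side"):
    im=cams.get_image(n);cv2.imwrite(f"pics/{n}0.png",im[:,:,::-1])
    m=cams.camera_model(n);print(n,m)
print(cams.camera_model("wrist"))
E
```

```text
pics
{'t': 0.0, 'joints': array([-1.22239805e+00,  1.31169549e-01,  1.48925894e+00,  1.54198664e-06,
        1.52300087e+00, -8.53895764e-02]), 'joint_vel': array([-9.66337187e-04, -9.26676934e-04, -2.08582974e-03,  1.24801656e-03,
       -6.23243221e-04, -7.51641624e-05]), 'joint_efforts': array([ 1.47788909e-03, -5.59838176e+01, -4.91757131e+01,  7.67371687e-02,
        3.52833420e-02, -1.16369929e-04]), 'tcp_pos': array([ 0.25202465, -0.54389739,  0.2255936 ]), 'ee_rot': array([-3.13976277e+00, -1.58179584e-04,  4.33787633e-01]), 'contact_force': array([-0.50103458, -0.30280744,  0.30169014]), 'torque': array([-0.01831337,  0.00639249, -0.0193636 ]), 'gripper_force': 0.0, 'gripper_width': 0.09299038379011028}
top {'camera_matrix': array([[475.4268193 ,   0.        , 281.70479253],
       [  0.        , 475.4268193 , 214.29634188],
       [  0.        ,   0.        ,   1.        ]]), 'R': array([[-0.02761167, -0.99961691,  0.00190667],
       [-0.99142604,  0.02714162, -0.12781914],
       [ 0.12771842, -0.00541962, -0.99179566]]), 't': array([-0.09941714,  0.51953803,  1.26355467]
[... 208 characters left out ...]
0.06233677,  0.00697054],
       [ 0.03045978,  0.57879368, -0.81490495],
       [-0.05483305, -0.81308794, -0.57955271]]), 't': array([0.49867827, 0.12131859, 0.84807996])}
{'camera_matrix': array([[340.33795515,   0.        , 278.87121807],
       [  0.        , 340.33795515, 215.24419533],
       [  0.        ,   0.        ,   1.        ]]), 'hand_eye': array([[ 6.43533721e-04, -9.56375900e-01, -2.92138193e-01,
         8.22085478e-02],
       [ 9.99999516e-01,  8.32685314e-04, -5.23131724e-04,
         6.10491852e-04],
       [ 7.43569757e-04, -2.92137715e-01,  9.56375973e-01,
        -1.57423104e-01],
       [ 0.00000000e+00,  0.00000000e+00,  0.00000000e+00,
         1.00000000e+00]])}
```

View pics/top0.png

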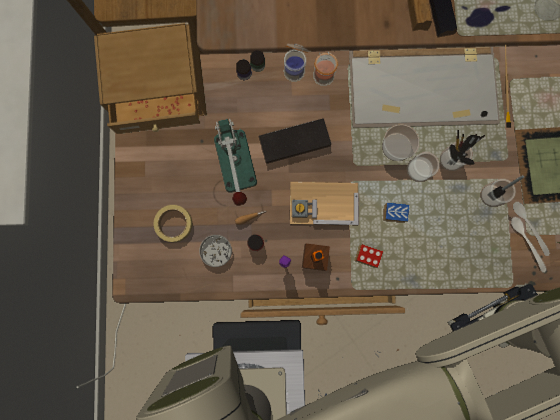

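View pics/side0.png

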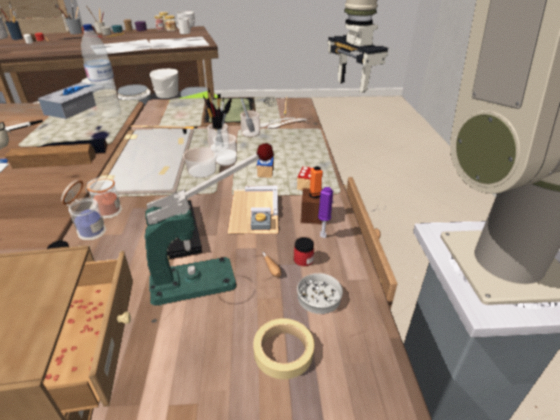

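The top view shows the jig at about (323,203) with the housing on the left at (300,208) and the fences to the right and bottom, so jig +y is about world −y. The blue block is at (397,212) and the red one at (369,256). There are two driver-like things: orange in the dark stand at (317,256) and purple at (285,261). The task describes an orange handle in a wooden stand, so I take the orange one and confirm it in a crop.

```bash
cat > h.py <<'E'
import numpy as np,cv2
from scipy.spatial.transform import Rotation as Ro
from workcell import get_obs,cams
def grab(n):
    o=get_obs(); im=cams.get_image(n); m=cams.camera_model(n); K=m["camera_matrix"]
    if n=="wrist":
        T=np.eye(4);T[:3,:3]=Ro.from_euler("xyz",o["ee_rot"]).as_matrix();T[:3,3]=o["tcp_pos"]
        C=T@m["hand_eye"];R=C[:3,:3];c=C[:3,3]
    else: R=m["R"].T;c=-R@m["t"]
    return im,(K,R,c)
def ray(cam,uv,z):
    K,R,c=cam; d=R@np.linalg.solve(K,[uv[0],uv[1],1.]); return c+d*(z-c[2])/d[2]
def proj(cam,X):
    K,R,c=cam; p=K@(R.T@(np.asarray(X)-c)); return p[:2]/p[2]
def blobs(im,lo,hi,amin=40):
    hsv=cv2.cvtColor(im,cv2.COLOR_RGB2HSV); m=cv2.inRange(hsv,np.array(lo),np.array(hi))
    m=cv2.morphologyEx(m,cv2.MORPH_CLOSE,np.ones((5,5)))
    return [c for c in cv2.findContours(m,cv2.RETR_EXTERNAL,cv2.CHAIN_APPROX_NONE)[0] if cv2.contourArea(c)>amin]
def rect(cam,c,z):
    P=np.array([ray(cam,p,z)[:2] for p in c.reshape(-1,2)],np.float32)
    (cx,cy),s,a=cv2.minAreaRect(P); b=cv2.boxPoints(((cx,cy),s,a))
    e=[b[1]-b[0],b[2]-b[1]]; L=max(e,key=np.linalg.norm)
    return np.round([cx,cy,*sorted(s),np.arctan2(L[1],L[0])%np.pi],4)
E
python3 - <<'E'
from h import *
im,cam=grab("top")
cv2.imwrite("pics/crop.png",cv2.resize(im[170:290,220:420,::-1],None,fx=4,fy=4,interpolation=cv2.INTER_CUBIC))
for n,lo,hi,z in[("blue",(100,120,60),(125,255,255),.047),("red",(0,170,120),(6,255,255),.047),("red2",(172,150,120),(180,255,255),.047),("orange",(6,180,150),(16,255,255),.19),("purple",(130,100,50),(155,255,255),.13)]:
    for c in blobs(im,lo,hi,15):
        print(n,c.reshape(-1,2).mean(0),cv2.contourArea(c),rect(cam,c,z))
E
```

```text
blue [397.01388889 211.5       ] 324.0 [ 0.514  -0.4254  0.0446  0.0592  1.4428]
red [369.48571429 255.25714286] 333.0 [ 0.3978 -0.3445  0.0441  0.0588  1.2194]
purple [284.75862069 261.27586207] 77.5 [ 0.3867 -0.1181  0.0248  0.0249  1.5432]
```

View pics/crop.png

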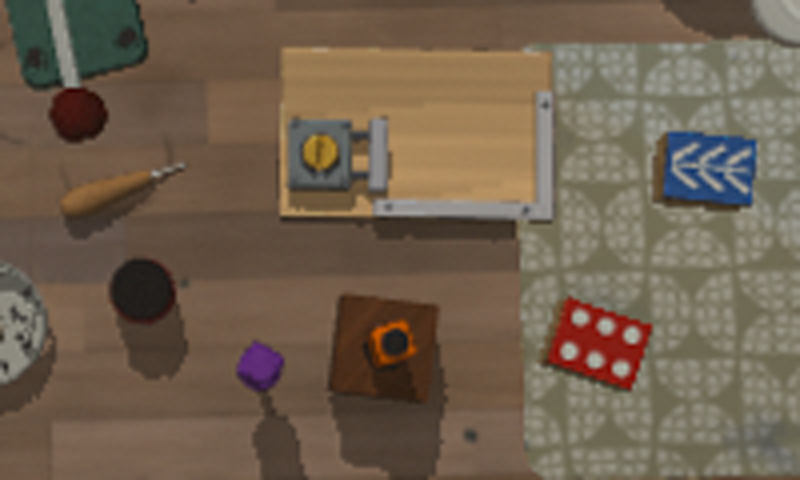

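The crop shows an orange square handle with a black cap at crop (393,343), standing in the dark square stand: that is the driver. The purple one at (260,366) has no stand, so it is the decoy. The slot in the brass head at (320,153) runs roughly vertical in the image, which is world x. Next I'll work out jig, stand and ball positions.

Run:
```python
from h import *
im,cam=grab("top")
f=lambda x,y,z:np.round(ray(cam,(220+(x-1.5)/4,170+(y-1.5)/4),z),4)
for n,x,y,z in[("bedTL",280,47,.006),("bedTR",552,50,.006),("bedBR_f",553,219,.018),("bedBL",280,217,.006),("screw",320,153,.0345),("ball",78,115,.29),("drv",395,341,.143),("standTL",342,294,.064),("standTR",439,304,.064),("standBR",430,401,.064),("standBL",329,391,.064),("purple",260,366,.13)]:
    print(n,f(x,y,z))
c=[c for c in blobs(im,(8,150,100),(24,255,255),15)]
for k in c: print(k.reshape(-1,2).mean(0),cv2.contourArea(k))
```

```text
bedTL [ 0.6128 -0.1386  0.006 ]
bedTR [ 0.6055 -0.3297  0.006 ]
bedBR_f [ 0.4849 -0.3227  0.018 ]
bedBL [ 0.4927 -0.1351  0.006 ]
screw [ 0.5328 -0.1631  0.0345]
ball [ 0.5213 -0.0199  0.29  ]
drv [ 0.399  -0.2008  0.143 ]
standTL [ 0.4342 -0.1732  0.064 ]
standTR [ 0.4258 -0.2371  0.064 ]
standBR [ 0.3624 -0.2286  0.064 ]
standBL [ 0.3708 -0.1626  0.064 ]
purple [ 0.3864 -0.1172  0.13  ]
[317.9375     254.52083333] 28.0
[299.66666667 207.38095238] 41.5
[507.56521739 117.08695652] 25.5
[154.19892473 107.56451613] 1329.0
[325.37037037  72.14814815] 42.0
[421.70769231   9.98461538] 246.5
[165.36423841   8.17218543] 823.5
[107.22619048   8.5       ] 442.0
```

Emit:
send_rows:
  motion:
    - [[1, 0, 0], 0, 1]
    - [[1, 0, 0], 0, 1]
    - [[1, 0, 0], 0, 1]
    - [[1, 0, 0], 0, 1]
    - [[1, 0, 0], 0, 1]
    - [[1, 0, 0.4], 0, 1]
    - [[1, 0, 0.4], 0, 1]
    - [[1, 0, 0.4], 0, 1]
    - [[1, 0, 0.4], 0, 1]
    - [[1, 0, 0.4], 0, 1]
    - [[1, 0, 0.4], 0, 1]
    - [[1, 0, 0.3], 0, 1]
    - [[1, 0, 0.3], 0, 1]
    - [[1, 0.1, 0], 0, 1]
    - [[0.4, 0, 0], 1, 1]
    - [[0, 0, 0], 1, 1]
    - [[0, 0, 0], 1, 1]
    - [[0, 0, 0], 1, 1]
    - [[0, 0, 0], 1, 1]
    - [[0, 0, 0], 1, 1]

```text
t: 1.87
tcp_pos: [0.5143, -0.425, 0.1662]
ee_rot: [-3.141, 0.001, -0.05]
contact_force: [-0.5, 0.4, 0.2]
gripper_width: 0.0927
gripper_force: 0.0
```

Emit:
send_rows:
  motion:
    - [[0, 0, 0], 1, 1]
    - [[0, 0, 0], 0, 1]
    - [[0, 0, 0], 0, 1]

```text
t: 2.12
tcp_pos: [0.5143, -0.4251, 0.1663]
ee_rot: [-3.141, 0.0, -0.124]
contact_force: [-0.3, 0.0, 0.6]
gripper_width: 0.0933
gripper_force: 0.0
```

```bash
cat >> h.py <<'E'
def togo(X,yaw):
    "units of shift (present tool axes) and turn to reach TCP X, yaw"
    o=get_obs();p=o["tcp_pos"];y=o["ee_rot"][2];R=Ro.from_euler("xyz",o["ee_rot"]).as_matrix()
    print("t",round(o["t"],2),"tcp",p.round(4),"rpy",o["ee_rot"].round(3),"w",round(o["gripper_width"],4))
    print("shift",(R.T@(np.array(X)-p)/.02).round(2),"turn",round(-((yaw-y+np.pi)%(2*np.pi)-np.pi)/.08,2))
E
python3 - <<'E'
from h import *
im,cam=grab("wrist");cv2.imwrite("pics/w1.png",im[:,:,::-1])
for c in blobs(im,(100,120,60),(125,255,255),300):
    r=rect(cam,c,.047);print(r,cv2.contourArea(c)); togo([r[0],r[1],.032],r[4]-np.pi/2)
E
```

```text
[ 0.5174 -0.4258  0.0448  0.0585  1.4479] 3410.5
t 2.17 tcp [ 0.5143 -0.4251  0.1664] rpy [-3.141  0.    -0.123] w 0.0932
shift [0.16 0.02 6.72] turn -0.01
```

View pics/w1.png

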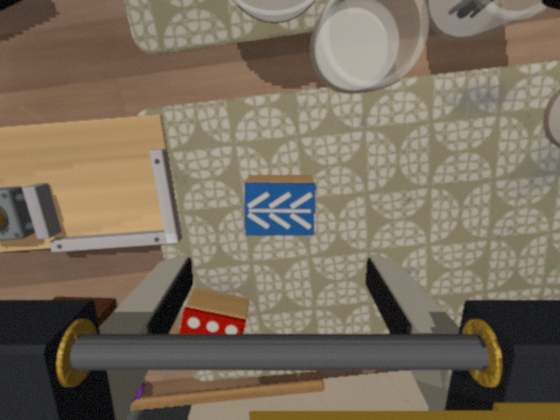

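The wrist view shows the blue block at (280,208), centred and square with the fingers, with the fence corner at about (176,240). The 45 x 58 mm size fits, so I grasp it.

Emit:
send_rows:
  motion:
    - [[0.16, 0, 1], 0, 1]
    - [[0, 0, 1], 0, 1]
    - [[0, 0, 1], 0, 1]
    - [[0, 0, 1], 0, 1]
    - [[0, 0, 1], 0, 1]
    - [[0, 0, 1], 0, 1]
    - [[0, 0, 0.7], 0, 1]
    - [[0, 0, 0], 0, -1]
    - [[0, 0, 0], 0, -1]
    - [[0, 0, 0], 0, -1]
    - [[0, 0, 0], 0, -1]
    - [[0, 0, 0], 0, -1]
  squeeze: 25

```text
t: 3.17
tcp_pos: [0.5185, -0.4265, 0.0345]
ee_rot: [3.14, -0.002, -0.126]
contact_force: [0.2, -0.5, -0.4]
gripper_width: 0.0643
gripper_force: 0.0
```

Run:
```python
from h import *
im=cv2.imread("pics/w1.png")[:,:,::-1]
m=cams.camera_model("wrist");T=np.eye(4);T[:3,:3]=Ro.from_euler("xyz",[-3.141,0,-.123]).as_matrix();T[:3,3]=[.5143,-.4251,.1664]
C=T@m["hand_eye"];cam=(m["camera_matrix"],C[:3,:3],C[:3,3])
for n,u,v,z in[("outer corner",178,240,.018),("left fence end outer",163,151,.018),("left end inner",151,151,.018),("back fence end out",55,250,.018),("back fence end in",52,240,.018),("inner corner top",166,232,.018),("bed TR",163,116,.006)]:
    print(n,ray(cam,(u,v),z).round(4))
```

```text
outer corner [ 0.4904 -0.3244  0.018 ]
left fence end outer [ 0.5751 -0.3288  0.018 ]
left end inner [ 0.5764 -0.3182  0.018 ]
back fence end out [ 0.4947 -0.2037  0.018 ]
back fence end in [ 0.5051 -0.2041  0.018 ]
inner corner top [ 0.4998 -0.3148  0.018 ]
bed TR [ 0.6047 -0.3315  0.006 ]
```

Emit:
send_rows:
  motion:
    - [[0, 0, 0], 0, -1]
    - [[0, 0, 0], 0, -1]
    - [[0, 0, 0], 0, -1]
    - [[0, 0, -1], 0, -1]
    - [[0, 0, -1], 0, -1]
    - [[0, 0, -0.5], -1, -1]
    - [[0, 0, 0], -1, -1]
    - [[0, 0, 0], -1, -1]
    - [[0, 0, 0], -1, -1]
    - [[0, 0, 0], -1, -1]
    - [[0, 0, 0], -1, -1]
    - [[0, 0, 0], -1, -1]
    - [[0, 0, 0], -1, -1]
    - [[0, 0, 0], -1, -1]
    - [[0, 0, 0], -1, -1]

```text
t: 4.42
tcp_pos: [0.5173, -0.4253, 0.0823]
ee_rot: [-3.141, 0.0, 0.678]
contact_force: [-0.6, -0.4, -1.0]
gripper_width: 0.0599
gripper_force: 25.0
```

Emit:
send_rows:
  motion:
    - [[0, 0, 0], -1, -1]
    - [[0, 0, 0], -1, -1]
    - [[0, 0, 0], -1, -1]
    - [[0, 0, 0], -1, -1]
    - [[0, 0, 0], -1, -1]
    - [[0, 0, 0], -1, -1]
    - [[0, 0, 0], -1, -1]
    - [[0, 0, 0], -1, -1]
    - [[0, 0, 0], -1, -1]
    - [[0, 0, 0], -1, -1]
    - [[0, 0, 0], -0.7, -1]
    - [[0, 0, 0], 0, -1]
    - [[0, 0, 0], 0, -1]

```text
t: 5.5
tcp_pos: [0.5174, -0.4254, 0.0824]
ee_rot: [-3.141, -0.0, 1.528]
contact_force: [0.1, -0.3, -0.9]
gripper_width: 0.0594
gripper_force: 25.0
```

Run:
```python
from h import *
togo([.541,-.280,.04],1.533)
im,cam=grab("wrist")
for c in blobs(im,(100,120,60),(125,255,255),300): print(rect(cam,c,.097))
```

```text
t 5.5 tcp [ 0.5174 -0.4254  0.0824] rpy [-3.141 -0.     1.528] w 0.0594
shift [7.31 0.87 2.12] turn -0.06
[ 0.5182 -0.4253  0.0454  0.0588  3.0996]
```

Emit:
send_rows:
  motion:
    - [[1, 0.3, 0], 0, -1]
    - [[1, 0.3, 0], 0, -1]
    - [[1, 0.2, 0], 0, -1]
    - [[1, 0, 0], 0, -1]
    - [[1, 0, 0], 0, -1]
    - [[1, 0, 0], 0, -1]
    - [[1, 0, 0], 0, -1]
    - [[0.3, 0, 0.6], 0, -1]
    - [[0, 0, 0.6], 0, -1]
    - [[0, 0, 0.5], 0, -1]
    - [[0, 0, 0.3], 0, -1]
    - [[0, 0, 0.15], 0, -1]
    - [[0, 0, 0.1], 0, -1]
    - [[0, 0, 0.05], 0, -1]
    - [[0, 0, 0], 0, -1]

```text
t: 6.8
tcp_pos: [0.5387, -0.2812, 0.0379]
ee_rot: [-3.14, -0.001, 1.528]
contact_force: [-9.4, 4.9, 13.9]
gripper_width: 0.0601
gripper_force: 25.0
```

Run:
```python
from h import *
togo([.5287,-.2917,.036],1.533)
im,cam=grab("wrist");cv2.imwrite("pics/w2.png",im[:,:,::-1])
for c in blobs(im,(100,120,60),(125,255,255),300): print(rect(cam,c,.051))
```

```text
t 6.8 tcp [ 0.5387 -0.2812  0.0379] rpy [-3.140e+00 -1.000e-03  1.528e+00] w 0.0601
shift [-0.55 -0.48  0.09] turn -0.06
[ 0.5394 -0.282   0.0463  0.0594  3.0899]
```

View pics/w2.png

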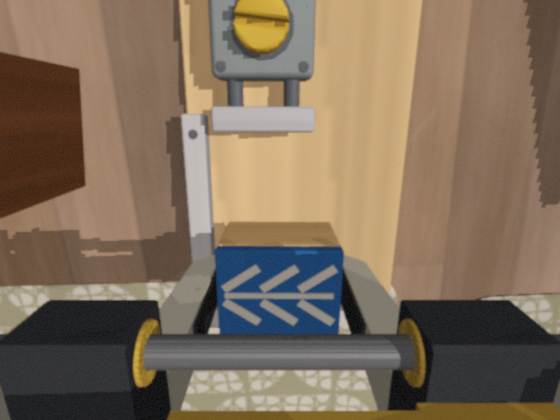

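The block is in line with the fence, still about 1 cm off it on both sides; the screw slot is at (262,20). Now I push into the corner.

Emit:
send_rows:
  motion:
    - [[0, 0, -0.06], 0, -1]
    - [[-0.1, -0.1, 0], 0, -1]
    - [[-0.1, -0.1, 0], 0, -1]
    - [[-0.1, -0.1, 0], 0, -1]
    - [[-0.1, -0.1, 0], 0, -1]
    - [[-0.1, -0.1, 0], 0, -1]
    - [[0, 0, 0], 0, -1]

```text
t: 7.43
tcp_pos: [0.5309, -0.2885, 0.0383]
ee_rot: [3.138, -0.003, 1.53]
contact_force: [8.0, 9.6, 2.2]
gripper_width: 0.0598
gripper_force: 25.0
```

Emit:
send_rows:
  motion:
    - [[-0.1, -0.1, 0], 0, -1]
    - [[-0.1, -0.1, 0], 0, -1]
    - [[0, 0, 0], 0, -1]
    - [[0, 0, 0], 0, -1]

```text
t: 7.77
tcp_pos: [0.5295, -0.2909, 0.0392]
ee_rot: [3.133, -0.004, 1.531]
contact_force: [18.7, 15.9, 2.3]
gripper_width: 0.0598
gripper_force: 25.0
```

Run:
```python
from h import *
togo([.5287,-.2917,.036],1.533)
im,cam=grab("wrist")
for c in blobs(im,(100,120,60),(125,255,255),300): print(rect(cam,c,.051))
print(get_obs()["contact_force"])
```

```text
t 7.77 tcp [ 0.5295 -0.2909  0.0392] rpy [ 3.133 -0.004  1.531] w 0.0598
shift [-0.04 -0.04  0.16] turn -0.03
[ 0.5303 -0.2911  0.0455  0.0602  3.0988]
[18.74064994 15.85881979  1.98326271]
```

Emit:
send_rows:
  motion:
    - [[0, 0, 0.1], 0, -1]
    - [[0, 0, 0], 0, -1]
    - [[0, 0, 0], 0, 0.2]
    - [[0, 0, 0], 0, 0.6]
    - [[0, 0, 0], 0, 1]
    - [[0, 0, 0], 0, 1]
    - [[0, 0, 0], 0, 1]
    - [[0, 0, 0], 0, 1]

```text
t: 8.48
tcp_pos: [0.5241, -0.294, 0.0352]
ee_rot: [-3.14, -0.0, 1.529]
contact_force: [0.7, 0.3, -0.4]
gripper_width: 0.0886
gripper_force: 0.0
```

Run:
```python
from h import *
togo([.5287,-.2917,.036],1.533)
im,cam=grab("wrist")
for c in blobs(im,(100,120,60),(125,255,255),300): print(rect(cam,c,.051))
print(get_obs()["contact_force"])
```

```text
t 8.48 tcp [ 0.5241 -0.294   0.0352] rpy [-3.14  -0.     1.529] w 0.0886
shift [ 0.12  0.22 -0.04] turn -0.05
[ 0.5306 -0.2885  0.0457  0.0589  3.1012]
[-0.69166196 -0.06745259 -0.45190848]
```

Emit:
send_rows:
  motion:
    - [[0, 0.2, -1], 0, 1]
    - [[0, 0, -1], 0, 1]
    - [[0, 0, -1], 0, 1]
    - [[0, 0, -1], 0, 1]
    - [[0, 0, -1], 0, 1]
    - [[0, 0, -1], 0, 1]
    - [[0, 0, -1], 0, 1]
    - [[0, 0, 0], 0, 1]
    - [[0, 0, 0], 0, 1]

```text
t: 9.28
tcp_pos: [0.5295, -0.2947, 0.177]
ee_rot: [3.139, 0.002, 1.529]
contact_force: [0.0, 0.6, -1.1]
gripper_width: 0.0928
gripper_force: 0.0
```

Run:
```python
from h import *
im,cam=grab("wrist");cv2.imwrite("pics/w3.png",im[:,:,::-1])
for c in blobs(im,(100,120,60),(125,255,255),300): print(rect(cam,c,.051))
J=np.array([.549,-.2325]);x=np.array([-.999,.038]);y=np.array([-.038,-.999])
print("pred home",J+.018*x+.06*y)
togo([.39765,-.345,.15],1.2194-np.pi/2)
cv2.imwrite("pics/w3c.png",cv2.resize(im[150:400,150:420,::-1],None,fx=2.2,fy=2.2,interpolation=cv2.INTER_CUBIC))
```

```text
[ 0.5305 -0.2894  0.0446  0.0584  3.1002]
pred home [ 0.528738 -0.291756]
t 9.33 tcp [ 0.5288 -0.2941  0.1754] rpy [-3.141  0.     1.529] w 0.0931
shift [-2.81 -6.44  1.27] turn 23.51
```

View pics/w3.png

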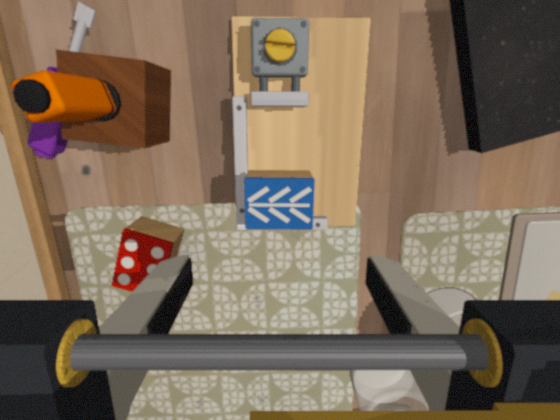

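Run:
```python
from h import *
m=cams.camera_model("wrist");T=np.eye(4);T[:3,:3]=Ro.from_euler("xyz",[-3.141,0,1.529]).as_matrix();T[:3,3]=[.5288,-.2941,.1754]
C=T@m["hand_eye"];cam=(m["camera_matrix"],C[:3,:3],C[:3,3])
J=np.array([.549,-.2325]);x=np.array([-.999,.038]);y=np.array([-.038,-.999])
for n,a,b,z in[("bed -x-y",-.06,-.095,.006),("bed +x-y",.06,-.095,.006),("screw",.018,-.068,.0345),("fence end out",.06,-.03,.018),("fence end in",.048,-.03,.018),("leftfence end in",-.03,.083,.018),("leftfence end out",-.03,.095,.018),("home a",-.012,.037,.051),("home b",.048,.083,.051)]:
    print(n,proj(cam,[*(J+a*x+b*y),z]).round(1))
```

```text
bed -x-y [368.8  18.2]
bed +x-y [228.2  18.7]
screw [277.3  47.3]
fence end out [229.7  98.6]
fence end in [243.4  98.6]
leftfence end in [327.5 221.1]
leftfence end out [327.  232.7]
home a [313.5 181.1]
home b [243.9 232.9]
```

Judged in the same view, the jig itself sits about +2.5 mm from my top-view estimate in both x and y, so the blue block is home within about 1 mm. The red block is next.

Emit:
send_rows:
  motion:
    - [[-0.4, -0.92, 0], 0, 1]
    - [[-0.4, -0.92, 0], 0, 1]
    - [[-0.4, -0.92, 0], 0, 1]
    - [[-0.4, -0.92, 0], 0, 1]
    - [[-0.4, -0.92, 0], 0, 1]
    - [[-0.4, -0.92, 0], 0, 1]
    - [[-0.4, -0.92, 0], 0, 1]

```text
t: 9.92
tcp_pos: [0.3961, -0.344, 0.1735]
ee_rot: [-3.139, -0.002, 1.53]
contact_force: [-0.0, 0.1, 0.0]
gripper_width: 0.0926
gripper_force: 0.0
```

Emit:
send_rows:
  motion:
    - [[0, 0, 0], -1, 1]
    - [[0, 0, 0], -1, 1]
    - [[0, 0, 0], -1, 1]
    - [[0, 0, 0], -1, 1]
    - [[0, 0, 0], -1, 1]
    - [[0, 0, 0], -1, 1]
    - [[0, 0, 0], -1, 1]
    - [[0, 0, 0], -1, 1]
    - [[0, 0, 0], -1, 1]
    - [[0, 0, 0], -1, 1]
    - [[0, 0, 0], -1, 1]
    - [[0, 0, 0], -1, 1]
    - [[0, 0, 0], -1, 1]
    - [[0, 0, 0], -1, 1]
    - [[0, 0, 0], -1, 1]
    - [[0, 0, 0], -0.8, 1]
    - [[0, 0, 0], 0, 1]
    - [[0, 0, 0], 0, 1]

```text
t: 11.42
tcp_pos: [0.3973, -0.344, 0.1742]
ee_rot: [3.14, -0.002, 2.792]
contact_force: [-0.7, 0.0, 0.0]
gripper_width: 0.093
gripper_force: 0.0
```

Run:
```python
from h import *
im,cam=grab("wrist");print(get_obs()["joints"].round(2))
for c in blobs(im,(0,150,80),(7,255,255),1500):
    r=rect(cam,c,.047);print(r,cv2.contourArea(c)); togo([r[0],r[1],.032],r[4]+np.pi/2)
```

```text
[-0.81 -0.04  1.76 -0.    1.42 -2.03]
[ 0.3988 -0.344   0.0453  0.0588  1.2208] 3281.0
t 11.47 tcp [ 0.3974 -0.3441  0.1745] rpy [ 3.141e+00 -2.000e-03  2.791e+00] w 0.0928
shift [-0.08  0.02  7.12] turn -0.0
```

Emit:
send_rows:
  motion:
    - [[0, 0, 1], 0, 1]
    - [[-0.05, 0, 1], 0, 1]
    - [[0, 0, 1], 0, 1]
    - [[0, 0, 1], 0, 1]
    - [[0, 0, 1], 0, 1]
    - [[0, 0, 1], 0, 1]
    - [[0, 0, 1], 0, 1]
    - [[0, 0, 0.1], 0, -1]
    - [[0, 0, 0], 0, -1]
    - [[0, 0, 0], 0, -1]
    - [[0, 0, 0], 0, -1]
    - [[0, 0, 0], 0, -1]
    - [[0, 0, 0], 0, -1]
    - [[0, 0, 0], 0, -1]
    - [[0, 0, 0], 0, -1]
  squeeze: 25

```text
t: 12.72
tcp_pos: [0.3997, -0.3457, 0.0353]
ee_rot: [-3.141, 0.002, 2.794]
contact_force: [0.1, 0.6, 5.6]
gripper_width: 0.0597
gripper_force: 25.0
```

Emit:
send_rows:
  motion:
    - [[0, 0, 0], 0, -1]
    - [[0, 0, -1], 0, -1]
    - [[0, 0, -1], 0, -1]
    - [[0, 0, -1], 0, -1]
    - [[0, 0, -0.5], 1, -1]
    - [[0, 0, 0], 1, -1]
    - [[0, 0, 0], 1, -1]
    - [[0, 0, 0], 1, -1]
    - [[0, 0, 0], 1, -1]
    - [[0, 0, 0], 1, -1]
    - [[0, 0, 0], 1, -1]
    - [[0, 0, 0], 1, -1]
    - [[0, 0, 0], 1, -1]
    - [[0, 0, 0], 1, -1]
    - [[0, 0, 0], 1, -1]
    - [[0, 0, 0], 1, -1]
    - [[0, 0, 0], 1, -1]
    - [[0, 0, 0], 1, -1]
    - [[0, 0, 0], 1, -1]
    - [[0, 0, 0], 0.7, -1]

```text
t: 14.38
tcp_pos: [0.3988, -0.3449, 0.1039]
ee_rot: [-3.141, 0.0, 1.533]
contact_force: [0.0, 0.1, -1.7]
gripper_width: 0.06
gripper_force: 25.0
```

Run:
```python
from h import *
im,cam=grab("wrist")
for c in blobs(im,(0,150,80),(7,255,255),1500): print(rect(cam,c,get_obs()["tcp_pos"][2]+.015))
print(get_obs()["gripper_force"])
togo([.5328+.008,-.2435+.006,.06],1.533)
```

```text
[ 0.3997 -0.341   0.0456  0.0582  3.0941]
24.995279163122177
t 14.43 tcp [ 0.3988 -0.3449  0.1039] rpy [-3.142  0.     1.53 ] w 0.0596
shift [5.65 6.88 2.19] turn -0.03
```

Emit:
send_rows:
  motion:
    - [[0.7, 0.86, 0], 0, -1]
    - [[0.7, 0.86, 0], 0, -1]
    - [[0.7, 0.86, 0], 0, -1]
    - [[0.7, 0.86, 0], 0, -1]
    - [[0.7, 0.86, 0], 0, -1]
    - [[0.7, 0.86, 0], 0, -1]
    - [[0.7, 0.86, 0], 0, -1]
    - [[0.65, 0.86, 0], 0, -1]
    - [[0, 0, 0.7], 0, -1]
    - [[0, 0, 0.7], 0, -1]
    - [[0, 0, 0.5], 0, -1]
    - [[0, 0, 0], 0, -1]
    - [[0, 0, 0], 0, -1]

```text
t: 15.52
tcp_pos: [0.5392, -0.2383, 0.0651]
ee_rot: [-3.14, -0.001, 1.538]
contact_force: [-0.2, -1.0, -1.4]
gripper_width: 0.0599
gripper_force: 25.0
```

Run:
```python
from h import *
im,cam=grab("wrist");cv2.imwrite("pics/w4.png",im[:,:,::-1])
z=get_obs()["tcp_pos"][2]+.0125
for c in blobs(im,(0,150,80),(7,255,255),1500): print("red",rect(cam,c,z))
for c in blobs(im,(100,120,60),(125,255,255),300): print("blue",rect(cam,c,.051))
togo([.5328,-.2435,.039],1.533)
```

```text
red [ 0.5401 -0.2352  0.0459  0.0589  3.0976]
blue [ 0.5298 -0.3097  0.0037  0.0577  3.1114]
t 15.57 tcp [ 0.5399 -0.2388  0.066 ] rpy [-3.141 -0.     1.538] w 0.0602
shift [-0.25 -0.35  1.35] turn 0.06
```

View pics/w4.png

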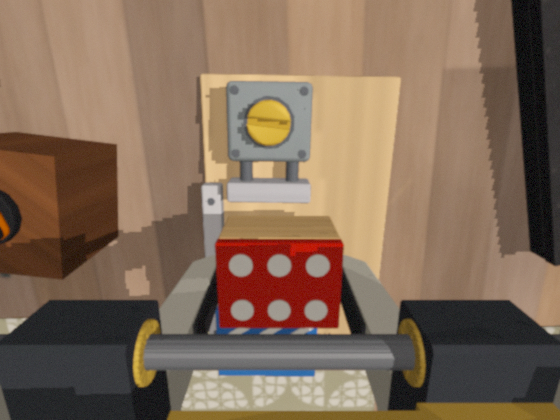

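The red block is above the bed, square, with clear space to the jaw at (268,190) and to the blue block. I lower it and push it home.

Emit:
send_rows:
  motion:
    - [[0, 0, 0.5], 0, -1]
    - [[0, 0, 0.4], 0, -1]
    - [[0, 0, 0.2], 0, -1]
    - [[0, 0, 0.1], 0, -1]
    - [[0, 0, 0.05], 0, -1]
    - [[0, 0, 0], 0, -1]

```text
t: 16.07
tcp_pos: [0.5399, -0.2385, 0.0405]
ee_rot: [-3.141, -0.0, 1.538]
contact_force: [-0.2, 0.3, -0.8]
gripper_width: 0.0598
gripper_force: 25.0
```

Emit:
send_rows:
  motion:
    - [[-0.1, -0.1, 0], 0, -1]
    - [[-0.1, -0.1, 0], 0, -1]
    - [[-0.1, -0.1, 0], 0, -1]
    - [[-0.1, -0.1, 0], 0, -1]
    - [[0, 0, 0], 0, -1]
    - [[0, 0, 0], 0, -1]

```text
t: 16.57
tcp_pos: [0.5326, -0.2451, 0.0412]
ee_rot: [3.14, -0.002, 1.538]
contact_force: [3.5, 7.2, -1.2]
gripper_width: 0.0602
gripper_force: 25.0
```

Emit:
send_rows:
  motion:
    - [[-0.05, -0.1, 0.1], 0, -1]
    - [[-0.05, -0.1, 0.1], 0, -1]
    - [[-0.05, 0, 0.05], 0, -1]
    - [[0, 0, 0], 0, -1]
    - [[0, 0, 0], 0, -1]

```text
t: 16.98
tcp_pos: [0.5319, -0.2459, 0.0391]
ee_rot: [3.134, -0.004, 1.539]
contact_force: [7.3, 20.8, 15.0]
gripper_width: 0.0599
gripper_force: 25.0
```

Emit:
send_rows:
  motion:
    - [[0, 0, -0.1], 0, -1]
    - [[0, -0.05, 0], 0, -1]
    - [[0, 0, 0], 0, 0.2]
    - [[0, 0, 0], 0, 0.6]
    - [[0, 0, 0], 0, 1]
    - [[0, 0, 0], 0, 1]
    - [[0, 0, 0], 0, 1]
    - [[0, 0, 0], 0, 1]
    - [[0, 0.2, -1], 0, 1]
    - [[0, 0, -1], 0, 1]
    - [[0, 0, -1], 0, 1]
    - [[0, 0, -1], 0, 1]
    - [[0, 0, -1], 0, 1]
    - [[0, 0, -1], 0, 1]
    - [[0, 0, -1], 0, 1]
    - [[0, 0, -1], 0, 1]
    - [[0, 0, 0], 0, 1]
    - [[0, 0, 0], 0, 1]

```text
t: 18.48
tcp_pos: [0.5313, -0.25, 0.1991]
ee_rot: [3.139, 0.001, 1.537]
contact_force: [-1.0, 0.0, 0.0]
gripper_width: 0.0927
gripper_force: 0.0
```

Run:
```python
from h import *
im,cam=grab("wrist");cv2.imwrite("pics/w5.png",im[:,:,::-1])
for c in blobs(im,(0,150,80),(7,255,255),1500): print("red",rect(cam,c,.051))
for c in blobs(im,(100,120,60),(125,255,255),300): print("blue",rect(cam,c,.051))
for c in blobs(im,(18,150,100),(30,255,255),100):print("brass",cv2.minAreaRect(c),rect(cam,c,.0345))
togo([.3983,-.2004,.22],1.533)
```

```text
red [ 0.5331 -0.2431  0.0447  0.0583  3.0941]
blue [ 0.5305 -0.2896  0.0437  0.0582  3.0883]
brass ((404.5, 411.0), (16.0, 309.0), 90.0) [ 0.6763 -0.5182  0.0244  0.375   3.1065]
brass ((492.2450256347656, 352.36798095703125), (66.07330322265625, 16.487451553344727), 81.11934661865234) [ 0.7678 -0.4377  0.0181  0.0927  1.8365]
brass ((71.42308044433594, 351.38458251953125), (28.04460906982422, 69.22899627685547), 11.309932708740234) [ 0.2928 -0.4207  0.0304  0.0973  1.2159]
brass ((280.0, 104.0), (26.0, 24.0), 90.0) [ 0.5363 -0.1626  0.0217  0.0222  1.5381]
t 18.53 tcp [ 0.5306 -0.2495  0.1975] rpy [3.142 0.    1.537] w 0.0928
shift [ 2.23 -6.69 -1.13] turn 0.05
```

View pics/w5.png

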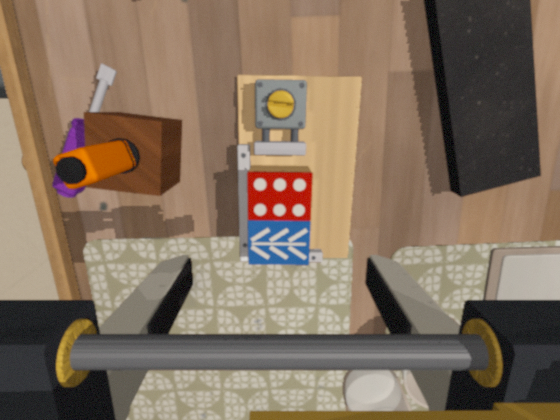

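The red block measures (0.5331, −0.2431) against home (0.5328, −0.2435), and both blocks sit in the corner; the slot is at (281,104). Now to the driver.

Emit:
send_rows:
  motion:
    - [[0.3, -1, -0.3], 0, 1]
    - [[0.3, -1, 0], 0, 1]
    - [[0.3, -1, 0], 0, 1]
    - [[0.3, -1, 0], 0, 1]
    - [[0.3, -1, 0], 0, 1]
    - [[0.3, -1, 0], 0, 1]
    - [[0.4, -0.7, 0], 0, 1]
    - [[0, 0, 0], 0, 1]
    - [[0, 0, 0], 0, 1]

```text
t: 19.28
tcp_pos: [0.3976, -0.2005, 0.2025]
ee_rot: [-3.14, -0.001, 1.538]
contact_force: [0.4, 0.2, -0.8]
gripper_width: 0.0931
gripper_force: 0.0
```

Run:
```python
from h import *
im,cam=grab("wrist");togo([.3983,-.2004,.105],1.533)
hsv=cv2.cvtColor(im,cv2.COLOR_RGB2HSV)
for c in blobs(im,(3,190,90),(18,255,255),200):print("or",c.reshape(-1,2).mean(0),cv2.contourArea(c),rect(cam,c,.138))
u,v=proj(cam,[.3983,-.2004,.143]).astype(int);print(u,v)
u0,v0=max(u-120,0),max(v-120,0);cv2.imwrite("pics/w6.png",cv2.resize(im[v0:v0+190,u0:u0+240,::-1],None,fx=3,fy=3,interpolation=cv2.INTER_CUBIC));print(u0,v0)
```

```text
t 19.33 tcp [ 0.3981 -0.2008  0.2029] rpy [-3.141 -0.     1.538] w 0.0931
shift [0.02 0.01 4.89] turn 0.06
or [418.18181818 238.58585859] 2513.0 [ 0.4946 -0.2076  0.032   0.043   3.0978]
or [284.76923077 223.16742081] 1121.5 [ 0.4019 -0.1913  0.0312  0.0366  1.9682]
278 236
158 116
```

View pics/w6.png

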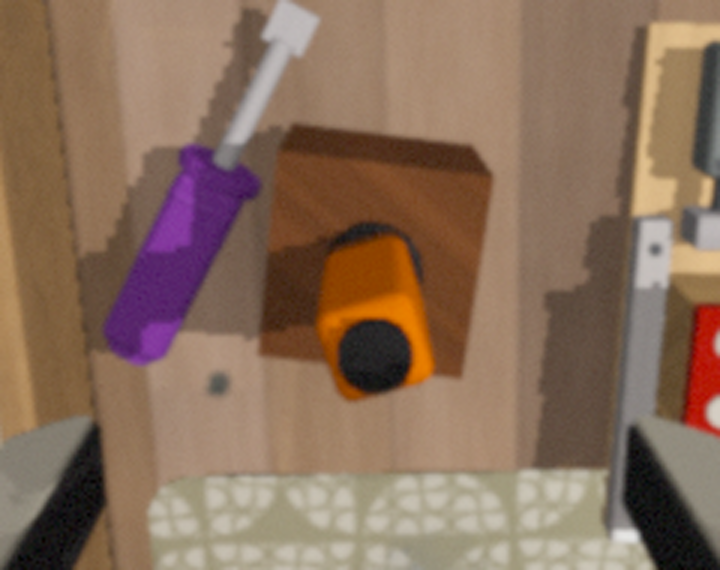

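The crop shows the orange handle over the stand, cap centre at crop (375,355), its top square with corners at about (318,322), (350,398) and (433,375). The purple decoy is to the left at (185,230).

Run:
```python
from h import *
im,cam=grab("wrist")
f=lambda x,y,z:ray(cam,(158+(x-1)/3,116+(y-1)/3),z)
P={k:f(*k,.134) for k in[(318,322),(350,398),(433,375)]}
for k,v in P.items():print(k,v.round(4))
a,b,c=P.values();print(np.linalg.norm(b-a),np.linalg.norm(c-b),np.arctan2(*(c-b)[1::-1]),np.arctan2(*(b-a)[1::-1]))
print("cap",f(375,355,.137),f(375,355,.143))
S=[f(x,y,.064) for x,y in[(285,145),(492,175),(462,378),(260,353)]]
for s in S: print("stand",s.round(4))
print(np.mean(S,0))
g=cv2.cvtColor(im,cv2.COLOR_RGB2GRAY)
```

```text
(318, 322) [ 0.3884 -0.1938  0.134 ]
(350, 398) [ 0.3952 -0.2131  0.134 ]
(433, 375) [ 0.4151 -0.2079  0.134 ]
0.020480543675135913 0.020561542185288755 0.25759709610022363 -1.2339970137920069
cap [ 0.40149357 -0.20127368  0.137     ] [ 0.40150003 -0.19907995  0.143     ]
stand [ 0.3772 -0.1624  0.064 ]
stand [ 0.4373 -0.1731  0.064 ]
stand [ 0.4282 -0.2364  0.064 ]
stand [ 0.366  -0.2262  0.064 ]
[ 0.4021687  -0.19952079  0.064     ]
```

Emit:
send_rows:
  motion:
    - [[0, 0, 0], -1, 1]
    - [[0, 0, 0], -1, 1]
    - [[0, 0, 0], -1, 1]
    - [[0, 0, 0], -1, 1]
    - [[0, 0.2, 0], -0.15, 1]
    - [[0, 0, 1], 0, 1]
    - [[0, 0, 1], 0, 1]
    - [[0, 0, 1], 0, 1]
    - [[0, 0, 1], 0, 1]
    - [[0, 0, 1], 0, 1]
    - [[0, 0, 0.5], 0, 1]
    - [[0, 0, 0], 0, -0.2]
    - [[0, 0, 0], 0, -0.3]
    - [[0, 0, 0], 0, -0.4]
    - [[0, 0, 0], 0, -1]
    - [[0, 0, 0], 0, -1]
    - [[0, 0, 0], 0, -1]
    - [[0, 0, 0], 0, -1]
    - [[0, 0, 0], 0, -1]
    - [[0, 0, 0], 0, -1]
  squeeze: 20

```text
t: 21.05
tcp_pos: [0.4021, -0.1998, 0.094]
ee_rot: [3.141, 0.0, 1.87]
contact_force: [0.6, 0.0, -0.0]
gripper_width: 0.0376
gripper_force: 0.0
```

Emit:
send_rows:
  motion:
    - [[0, 0, 0], 0, -1]
    - [[0, 0, 0], 0, -1]
    - [[0, 0, 0], 0, -1]
    - [[0, 0, 0], 0, -1]
  squeeze: 55

```text
t: 21.38
tcp_pos: [0.402, -0.1997, 0.0938]
ee_rot: [-3.141, -0.0, 1.87]
contact_force: [-0.9, -1.0, 0.0]
gripper_width: 0.0237
gripper_force: 55.0
```

Emit:
send_rows:
  motion:
    - [[0, 0, -0.5], 0, -1]
    - [[0, 0, -1], 0, -1]
    - [[0, 0, -1], 0, -1]
    - [[0, 0, -1], 0, -1]
    - [[0, 0, -0.6], 0, -1]
    - [[0, 0, 0], 0, -1]
    - [[-0.03, 1, 0], 0, -1]
    - [[-0.03, 1, 0], 0, -1]
    - [[-0.03, 1, 0], 0, -1]
    - [[-0.03, 1, 0], 0, -1]
    - [[-0.03, 1, 0], 0, -1]
    - [[-0.03, 1, 0], 0, -1]
    - [[0, 0.95, 0], 0, -1]
    - [[0, 0, 0], 1, -1]
    - [[0, 0, 0], 1, -1]
    - [[0, 0, 0], 1, -1]
    - [[0, 0, 0], 1, -1]
    - [[0, 0, 0], 0.2, -1]
    - [[0, 0, 0], 0, -1]
    - [[0, 0, 0], 0, -1]

```text
t: 23.05
tcp_pos: [0.5356, -0.1621, 0.1751]
ee_rot: [-3.141, -0.0, 1.536]
contact_force: [-0.4, -0.7, -0.9]
gripper_width: 0.0234
gripper_force: 55.0
```

Run:
```python
from h import *
im,cam=grab("wrist");togo([.536,-.162,.143],1.533)
o=get_obs();tip=o["tcp_pos"]-[0,0,.0878]
p=proj(cam,tip);q=proj(cam,[.536,-.162,.0345]);print("tip",p,"screw",q,o["gripper_width"],o["gripper_force"])
K=lambda im,p,f,w,h:cv2.resize(im[max(int(p[1])-h//2,0):max(int(p[1])-h//2,0)+h,max(int(p[0])-w//2,0):max(int(p[0])-w//2,0)+w,::-1],(w*f,h*f),interpolation=cv2.INTER_CUBIC)
A=K(im,p,4,100,150)
s,cs=grab("side");B=K(s,proj(cs,tip),4,100,150);print("side tip",proj(cs,tip))
cv2.imwrite("pics/w7.png",np.hstack([A,B])); cv2.imwrite("pics/w7full.png",im[:,:,::-1])
print([max(int(p[0])-50,0),max(int(p[1])-75,0)])
```

```text
t 23.1 tcp [ 0.5357 -0.1622  0.1753] rpy [-3.141 -0.     1.536] w 0.0243
shift [0.01 0.01 1.62] turn 0.04
tip [278.12266783 223.82235289] screw [278.60716496 205.2054064 ] 0.024261059997714548 54.99928414821625
side tip [259.10672781 197.3864667 ]
[228, 148]
```

View pics/w7.png

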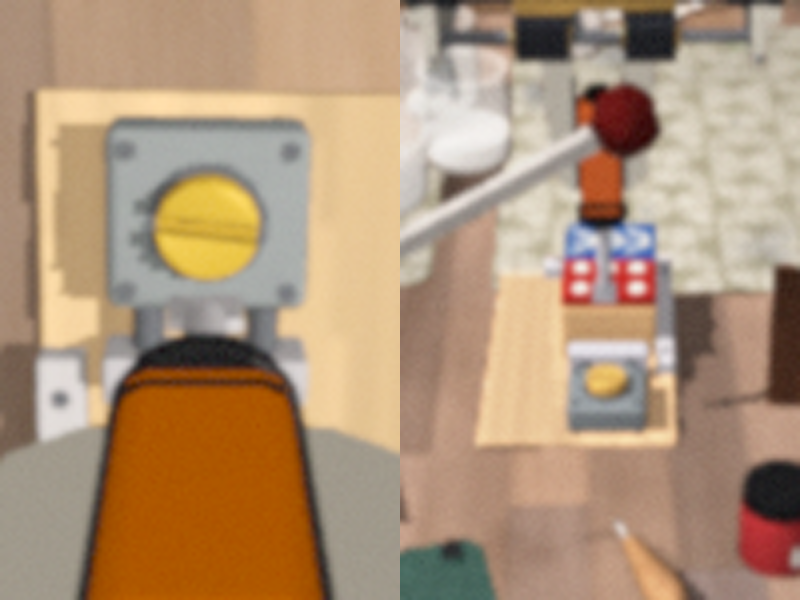

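Left is the wrist view: the slot at crop (208,228) slopes about 0.1 rad clockwise, and the blade's wide edge at (205,300) lies along tool y. In the side view the blade at (605,290) is wider than the shank, about 6 px or 14 mm along world x, so the blade runs along tool y. I'll measure the slot angle numerically.

Run:
```python
from h import *
im=cv2.imread("pics/w7full.png")[:,:,::-1].copy();o=get_obs()
m=cams.camera_model("wrist");T=np.eye(4);T[:3,:3]=Ro.from_euler("xyz",o["ee_rot"]).as_matrix();T[:3,3]=o["tcp_pos"]
C=T@m["hand_eye"];cam=(m["camera_matrix"],C[:3,:3],C[:3,3])
for c in blobs(im,(18,120,60),(32,255,255),200):
    (u,v),r=cv2.minEnclosingCircle(c)
    if abs(u-279)>8 or abs(v-204)>8: continue
    print("circle",u,v,r,ray(cam,(u,v),.0345))
    V=im[:,:,0].astype(float); yy,xx=np.mgrid[:420,:560]
    disk=((xx-u)**2+(yy-v)**2<(r-2.5)**2); med=np.median(V[disk]); sel=disk&(V<med*.8)
    P=np.array([ray(cam,p,.0345)[:2] for p in np.c_[xx[sel],yy[sel]]]);w=(med-V[sel])
    vx,vy,x0,y0=cv2.fitLine(P.astype(np.float32),cv2.DIST_HUBER,0,.001,.001).ravel()
    print("slot angle",np.arctan2(vy,vx),"pt",x0,y0,len(P),"tool y angle",o["ee_rot"][2]-np.pi/2)
    for k in range(-9,10,3):
        col=V[int(v)-9:int(v)+10,int(round(u))+k]; print(k,col.astype(int))
```

```text
circle 279.1190490722656 204.5 13.215435981750488 [ 0.53673174 -0.16161197  0.0345    ]Traceback (most recent call last):
  File "<stdin>", line 12, in <module>
cv2.error: OpenCV(4.12.0) /io/opencv/modules/imgproc/src/linefit.cpp:618: error: (-215:Assertion failed) npoints2 >= 0 || npoints3 >= 0 in function 'fitLine'
```

Run:
```python
from h import *
im=cv2.imread("pics/w7full.png")[:,:,::-1].copy().astype(int).sum(2)
u,v=279,204
for k in range(-10,11,2): print(k,im[v-8:v+9,u+k])
```

```text
-10 [296 351 414 441 459 455 444 453 446 421 452 522 530 519 501 451 419]
-8 [404 467 486 487 486 475 452 461 448 413 432 492 533 537 526 518 498]
-6 [483 490 491 485 481 477 446 423 448 416 426 484 521 531 523 525 520]
-4 [492 495 494 488 493 485 455 428 450 443 416 467 517 524 520 520 521]
-2 [502 498 496 494 492 483 456 442 450 443 411 460 513 519 528 525 520]
0 [506 504 494 494 500 493 475 452 454 448 427 441 500 521 520 511 520]
2 [504 504 502 502 502 485 484 465 453 456 430 433 480 512 511 514 512]
4 [531 519 506 500 496 499 490 463 451 455 441 422 459 504 513 511 508]
6 [563 542 527 512 498 503 492 464 445 452 448 414 451 501 507 508 502]
8 [540 569 559 536 515 506 497 477 456 455 442 411 428 489 511 501 503]
10 [477 524 549 553 544 528 509 487 446 454 447 430 420 467 507 507 496]
```

Emit:
send_rows:
  motion:
    - [[0.02, 0.02, 0], 1, -1]
    - [[0, 0, 0], 0.8, -1]
    - [[0, 0, 0.8], 0, -1]
    - [[0, 0, 0.8], 0, -1]
    - [[0, 0, 0.6], 0, -1]
    - [[0, 0, 0.2], 0, -1]
    - [[0, 0, 0.1], 0, -1]
    - [[0, 0, 0.1], 0, -1]
    - [[0, 0, 0.1], 0, -1]
    - [[0, 0, 0], 0, -1]
    - [[0, 0, 0], 0, -1]

```text
t: 24.07
tcp_pos: [0.5367, -0.162, 0.1224]
ee_rot: [3.141, 0.0, 1.39]
contact_force: [-0.7, 1.0, -0.8]
gripper_width: 0.0238
gripper_force: 55.0
```

Emit:
send_rows:
  motion:
    - [[0, 0, 0.07], 0, -1]
    - [[0, 0, 0.07], 0, -1]
    - [[0, 0, 0.07], 0, -1]
    - [[0, 0, 0.07], 0, -1]
    - [[0, 0, 0], 0, -1]
    - [[0, 0, 0], 0, -1]

```text
t: 24.57
tcp_pos: [0.5363, -0.1621, 0.1161]
ee_rot: [-3.142, 0.0, 1.39]
contact_force: [0.6, -2.7, -2.8]
gripper_width: 0.0239
gripper_force: 55.0
```

Emit:
send_rows:
  motion:
    - [[0, 0, 0.05], 0, -1]
    - [[0, 0, 0.03], 0.4, -1]
    - [[0, 0, 0], 0.8, -1]
    - [[0, 0, 0], 0.8, -1]
    - [[0, 0, 0], 0.8, -1]
    - [[0, 0, 0], 0.8, -1]
    - [[0, 0, 0], 0.8, -1]
    - [[0, 0, 0], 0.8, -1]
    - [[0, 0, 0], 0.8, -1]
    - [[0, 0, 0], 0.8, -1]
    - [[0, 0, 0], 0.8, -1]
    - [[0, 0, 0], 0.8, -1]
    - [[0, 0, 0], 0.8, -1]
    - [[0, 0, 0], 0.8, -1]
    - [[0, 0, 0], 0.8, -1]
    - [[0, 0, 0], 0.8, -1]
    - [[0, 0, 0], 0.8, -1]
    - [[0, 0, 0], 0.8, -1]
    - [[0, 0, 0], 0.8, -1]
    - [[0, 0, 0], 0.5, -1]

```text
t: 26.23
tcp_pos: [0.536, -0.1626, 0.1152]
ee_rot: [3.14, 0.001, 0.226]
contact_force: [-3.6, -3.8, 3.7]
gripper_width: 0.0241
gripper_force: 55.0
```

Run:
```python
from h import *
o=get_obs();print({k:np.round(o[k],3) for k in("torque","contact_force","tcp_pos","ee_rot","gripper_width","joints")})
```

```text
{'torque': array([-1.022,  1.024,  0.105]), 'contact_force': array([-3.578, -3.798,  3.662]), 'tcp_pos': array([ 0.536, -0.163,  0.115]), 'ee_rot': array([3.14e+00, 1.00e-03, 2.26e-01]), 'gripper_width': np.float64(0.024), 'joints': array([-0.385,  0.104,  1.724, -0.002,  1.313,  0.96 ])}
```

Emit:
send_rows:
  motion:
    - [[0, 0, 0], 0.6, -1]
    - [[0, 0, 0], 0.6, -1]
    - [[0, 0, 0], 0.6, -1]
    - [[0, 0, 0], 0.6, -1]
    - [[0, 0, 0], 0.4, -1]
    - [[0, 0, 0], 0, -1]
    - [[0, 0, 0], 0, -1]

```text
t: 26.82
tcp_pos: [0.5359, -0.1625, 0.1152]
ee_rot: [3.14, 0.001, 0.006]
contact_force: [-3.8, -3.7, 4.5]
gripper_width: 0.0236
gripper_force: 55.0
```

Run:
```python
from h import *
o=get_obs();print({k:np.round(o[k],3) for k in("torque","contact_force","tcp_pos","ee_rot","gripper_width","joints")})
```

```text
{'torque': array([-0.937,  1.128,  0.105]), 'contact_force': array([-3.793, -3.748,  4.539]), 'tcp_pos': array([ 0.536, -0.163,  0.115]), 'ee_rot': array([3.14e+00, 1.00e-03, 6.00e-03]), 'gripper_width': np.float64(0.024), 'joints': array([-0.385,  0.104,  1.724, -0.002,  1.314,  1.181])}
```

Torque still shows only screw friction (0.105 N m), so it is not at the stop yet; I turn further.

Emit:
send_rows:
  motion:
    - [[0, 0, 0], 0.5, -1]
    - [[0, 0, 0], 0.5, -1]
    - [[0, 0, 0], 0.4, -1]
    - [[0, 0, 0], 0, -1]

```text
t: 27.15
tcp_pos: [0.5359, -0.1625, 0.1152]
ee_rot: [3.14, 0.001, -0.108]
contact_force: [-4.0, -3.9, 3.9]
gripper_width: 0.024
gripper_force: 55.0
```

Run:
```python
from h import *
o=get_obs();print({k:np.round(o[k],3) for k in("torque","contact_force","tcp_pos","ee_rot","gripper_width","joints")})
```

```text
{'torque': array([-0.886,  1.15 ,  0.248]), 'contact_force': array([-4.034, -3.861,  3.934]), 'tcp_pos': array([ 0.536, -0.163,  0.115]), 'ee_rot': array([ 3.14e+00,  1.00e-03, -1.08e-01]), 'gripper_width': np.float64(0.024), 'joints': array([-0.385,  0.104,  1.724, -0.002,  1.314,  1.294])}
```

Emit:
send_rows:
  motion:
    - [[0, 0, 0], 0.4, -1]
    - [[0, 0, 0], 0.4, -1]
    - [[0, 0, 0], 0, -1]
    - [[0, 0, 0], 0, -1]

```text
t: 27.48
tcp_pos: [0.5359, -0.1625, 0.1152]
ee_rot: [3.14, 0.001, -0.17]
contact_force: [-4.8, -2.8, 4.6]
gripper_width: 0.0237
gripper_force: 55.0
```

Run:
```python
from h import *
o=get_obs();print({k:np.round(o[k],3) for k in("torque","contact_force","tcp_pos","ee_rot")})
im,cam=grab("wrist");cv2.imwrite("pics/w8.png",im[:,:,::-1])
```

```text
{'torque': array([-0.854,  1.157,  0.308]), 'contact_force': array([-4.805, -2.822,  4.61 ]), 'tcp_pos': array([ 0.536, -0.162,  0.115]), 'ee_rot': array([ 3.14e+00,  1.00e-03, -1.70e-01])}
```

Run:
```python
from h import *
J=np.array([.549,-.2325]);x=np.array([-.999,.038]);y=np.array([-.038,-.999])
im,cam=grab("side")
for a in(-.002,.038):
    print("jig x",a)
    for b in np.arange(-.046,.004,.004):
        u,v=proj(cam,[*(J+a*x+b*y),.026]);print(round(b,3),int(round(u)),int(round(v)),im[int(round(v)),int(round(u))])
```

```text
jig x -0.002
-0.046 253 213 [145 142 144]
-0.042 253 212 [154 148 152]
-0.038 253 211 [155 153 156]
-0.034 253 210 [155 151 157]
-0.03 253 209 [160 157 162]
-0.026 253 208 [177 173 179]
-0.022 253 207 [211 207 213]
-0.018 253 206 [223 216 221]
-0.014 253 205 [216 204 201]
-0.01 253 205 [216 204 201]
-0.006 253 204 [204 177 156]
-0.002 253 203 [197 160 121]
0.002 253 202 [196 156 114]
jig x 0.038
-0.046 269 213 [133 124 119]
-0.042 269 212 [137 130 132]
-0.038 269 211 [144 139 144]
-0.034 269 210 [154 149 155]
-0.03 269 209 [162 159 163]
-0.026 269 208 [180 177 182]
-0.022 269 207 [209 205 211]
-0.018 269 206 [218 212 216]
-0.014 269 205 [210 196 193]
-0.01 269 204 [203 174 152]
-0.006 269 204 [203 174 152]
-0.002 269 203 [200 160 120]
0.002 269 202 [198 156 111]
```

The side view puts the jaw face at about y = −9 mm (the stop is at −8.7). I give it one more small push to be sure.

Emit:
send_rows:
  motion:
    - [[0, 0, 0], 0.5, -1]
    - [[0, 0, 0], 0.5, -1]
    - [[0, 0, 0], 0.5, -1]
    - [[0, 0, 0], 0, -1]
    - [[0, 0, 0], 0, -1]

```text
t: 28.0
tcp_pos: [0.5359, -0.1624, 0.1152]
ee_rot: [3.14, 0.001, -0.29]
contact_force: [-3.8, -3.4, 4.7]
gripper_width: 0.0236
gripper_force: 55.1
```

Run:
```python
from h import *
o=get_obs();print({k:np.round(o[k],3) for k in("torque","contact_force","tcp_pos","ee_rot")})
```

```text
{'torque': array([-0.852,  1.155,  0.559]), 'contact_force': array([-3.764, -3.38 ,  4.701]), 'tcp_pos': array([ 0.536, -0.162,  0.115]), 'ee_rot': array([ 3.14e+00,  1.00e-03, -2.90e-01])}
```

Emit:
send_rows:
  motion:
    - [[0, 0, 0], -0.8, -1]
    - [[0, 0, 0], -0.8, -1]
    - [[0, 0, 0], -0.8, -1]
    - [[0, 0, 0], -0.8, -1]
    - [[0, 0, 0], -0.7, -1]
    - [[0, 0, 0], 0, -1]
    - [[0, 0, 0], 0, -1]

```text
t: 28.58
tcp_pos: [0.536, -0.1623, 0.1151]
ee_rot: [3.141, 0.001, 0.02]
contact_force: [-5.4, -3.0, 5.4]
gripper_width: 0.0238
gripper_force: 55.0
```

Run:
```python
from h import *
o=get_obs();print({k:np.round(o[k],3) for k in("torque","contact_force","tcp_pos","ee_rot")})
```

```text
{'torque': array([-0.774,  1.173,  0.041]), 'contact_force': array([-5.368, -3.019,  5.395]), 'tcp_pos': array([ 0.536, -0.162,  0.115]), 'ee_rot': array([3.141e+00, 1.000e-03, 2.000e-02])}
```

Emit:
send_rows:
  motion:
    - [[0, 0, -0.1], 0, -1]
    - [[0, 0, -0.2], 0, -1]
    - [[0, 0, -0.4], 0, -1]
    - [[0, 0, -1], 0, -1]
    - [[0, 0, -1], 0, -1]
    - [[0, 0, -0.95], 0, -1]
    - [[0, 0, 0], -1, -1]
    - [[0, 0, 0], -1, -1]
    - [[0, 0, 0], -1, -1]
    - [[0, 0, 0], -1, -1]
    - [[0, 0, 0], -1, -1]
    - [[0, 0, 0], -1, -1]
    - [[0, 0, 0], -1, -1]
    - [[0, 0, 0], -1, -1]
    - [[0, 0, 0], -1, -1]
    - [[0, 0, 0], -1, -1]
    - [[0, 0, 0], -1, -1]
    - [[0, 0, 0], -1, -1]
    - [[0, 0, 0], -1, -1]

```text
t: 30.17
tcp_pos: [0.5369, -0.1615, 0.1885]
ee_rot: [3.141, -0.001, 1.065]
contact_force: [0.7, -0.4, -2.2]
gripper_width: 0.0237
gripper_force: 55.0
```

Emit:
send_rows:
  motion:
    - [[0, 0, 0], -1, -1]
    - [[0, 0, 0], -1, -1]
    - [[0, 0, 0], -1, -1]
    - [[0, 0, 0], -1, -1]
    - [[0, 0, 0], -1, -1]
    - [[0, 0, 0], -1, -1]
    - [[0, 0, 0], 0, -1]
    - [[0, 0, 0], 0, -1]

```text
t: 30.83
tcp_pos: [0.5368, -0.1616, 0.1883]
ee_rot: [3.141, -0.0, 1.539]
contact_force: [-0.3, 0.1, -0.2]
gripper_width: 0.024
gripper_force: 55.0
```

Run:
```python
from h import *
togo([.402,-.1997,.175],1.533)
im,cam=grab("wrist")
J=np.array([.5513,-.2302]);x=np.array([-.999,.038]);y=np.array([-.038,-.999])
for b in np.arange(-.05,.004,.003):
    u,v=proj(cam,[*(J-.002*x+b*y),.026]);print(round(b,3),int(round(u)),int(round(v)),im[int(round(v)),int(round(u))])
u,v=proj(cam,[.5363,-.1618,.0345]).round().astype(int);print(u,v)
G=im[v-13:v+14,u-13:u+14].astype(int).sum(2)
for r in G[::2]:print(" ".join(f"{k:3d}" for k in r))
```

```text
t 30.83 tcp [ 0.5368 -0.1616  0.1883] rpy [ 3.141 -0.     1.539] w 0.024
shift [-2.12 -6.68  0.66] turn 0.08
-0.05 297 217 [123 124 127]
-0.047 297 220 [162 154 143]
-0.044 297 223 [238 207 157]
-0.041 297 226 [238 205 157]
-0.038 297 229 [240 207 157]
-0.035 297 232 [241 207 158]
-0.032 297 234 [241 207 159]
-0.029 297 237 [225 192 144]
-0.026 297 240 [83 71 62]
-0.023 297 243 [124  64  29]
-0.02 297 246 [134  68   0]
-0.017 296 248 [169  83   0]
-0.014 296 251 [171  87   0]
-0.011 296 254 [172  86   0]
-0.008 296 257 [172  84   0]
-0.005 296 259 [173  85   0]
-0.002 296 262 [174  88   0]
0.001 296 265 [173  88   0]
277 202
518 518 506 501 458 413 376 370 369 386 396 412 437 427 409 409 404 410 408 396 392 397 433 475 493 508 509
513 482 430 358 309 300 318 357 405 415 389 364 365 368 403 454 483 508 499 488 465 443 418 396 395 436 485
389 331 281 268 308 379 439 479 518 517 460 378 350 349 372 437 475 496 522 539 547 540 504 462 430 407 439
310 278 272 336 402 468 510 528 537 536 498 410 357 331 352 412 472 491 489 499 518 541 547 531 487 439 407
286 275 333 413 468 510 532 536 540
[... 344 characters left out ...]
 337 347 388 439 479 498 497 506 514 505 502 511 477
313 317 369 449 485 513 511 517 510 520 524 520 470 386 351 346 349 419 467 498 500 507 508 500 503 490 468
337 309 318 396 453 482 490 497 506 514 518 519 489 426 356 332 349 394 467 496 504 503 510 506 498 481 471
361 339 330 344 400 445 477 490 504 514 508 515 506 447 380 351 366 411 447 485 503 503 506 490 478 463 486
435 377 370 367 388 405 429 459 473 489 504 506 505 493 439 421 433 439 445 476 500 500 488 480 487 506 515
501 501 495 498 495 465 434 435 454 480 488 491 493 498 476 437 414 419 420 435 472 498 503 509 519 517 514
513 512 517 514 512 517 516 515 515 512 504 504 505 502 506 501 503 500 504 506 511 519 519 517 514 517 516
```

The slot now lies about 0.14 rad short of perpendicular to its jig-x line, so the joint is at about 1.4, at the stop. The driver goes back to the stand.

Emit:
send_rows:
  motion:
    - [[-0.3, -0.95, 0], 0, -1]
    - [[-0.3, -0.95, 0], 0, -1]
    - [[-0.3, -0.95, 0], 0, -1]
    - [[-0.3, -0.95, 0], 0, -1]
    - [[-0.3, -0.95, 0], 0, -1]
    - [[-0.3, -0.95, 0], 0, -1]
    - [[-0.32, -0.98, 0], 0, -1]
    - [[0, 0, 0], 0, -1]
    - [[0, 0, 0], 0, -1]
    - [[0, 0, 0], 0, -1]

```text
t: 31.72
tcp_pos: [0.4023, -0.2004, 0.1881]
ee_rot: [3.14, 0.0, 1.54]
contact_force: [-0.0, 0.8, -1.7]
gripper_width: 0.0239
gripper_force: 55.0
```

Run:
```python
from h import *
togo([.402,-.1997,.095],1.533)
```

```text
t 31.72 tcp [ 0.4023 -0.2004  0.1881] rpy [3.14 0.   1.54] w 0.0239
shift [ 0.03 -0.02  4.65] turn 0.09
```

Emit:
send_rows:
  motion:
    - [[0.03, -0.02, 0.8], 0, -1]
    - [[0, 0, 0.4], 0, -1]
    - [[0, 0, 0.3], 0, -1]
    - [[0, 0, 0.3], 0, -1]
    - [[0, 0, 0.4], 0, -1]
    - [[0, 0, 0.6], 0, -1]
    - [[0, 0, 0.6], 0, -1]
    - [[0, 0, 0.6], 0, -1]
    - [[0, 0, 0.4], 0, -1]
    - [[0, 0, 0.1], 0, -1]
    - [[0, 0, 0], 0, -1]
    - [[0, 0, 0], 0, -1]

```text
t: 32.72
tcp_pos: [0.4014, -0.1998, 0.0978]
ee_rot: [3.141, 0.0, 1.542]
contact_force: [0.9, -0.8, -0.6]
gripper_width: 0.0234
gripper_force: 55.0
```

Emit:
send_rows:
  motion:
    - [[0, 0, 0.1], 0, -1]
    - [[0, 0, 0.08], 0, -1]
    - [[0, 0, 0], 0, -1]
    - [[0, 0, 0], 0, -1]

```text
t: 33.05
tcp_pos: [0.4014, -0.1998, 0.0942]
ee_rot: [3.141, 0.0, 1.542]
contact_force: [0.7, -0.2, -0.7]
gripper_width: 0.0239
gripper_force: 55.0
```

Emit:
send_rows:
  motion:
    - [[0, 0, 0.02], 0, -1]
    - [[0, 0, 0], 0, -0.2]
    - [[0, 0, 0], 0, 0.2]
    - [[0, 0, 0], 0, 0.6]
    - [[0, 0, 0], 0, 1]
    - [[0, 0, 0], 0, 1]
    - [[0, 0, 0], 0, 1]
    - [[0, 0, -0.5], 0, 1]
    - [[0, 0, -1], 0, 1]
    - [[0, 0, -1], 0, 1]
    - [[0, 0, -1], 0, 1]
    - [[0, 0, -1], 0, 1]
    - [[0, 0, -1], 0, 1]
    - [[0, 0, -1], 0, 1]
    - [[0, 0, 0], 0, 1]
    - [[0, 0, 0], 0, 1]

```text
t: 34.38
tcp_pos: [0.402, -0.2003, 0.2254]
ee_rot: [3.139, 0.002, 1.542]
contact_force: [-0.1, -0.1, -0.3]
gripper_width: 0.0929
gripper_force: 0.0
```

Run:
```python
from h import *
togo([.402,-.1997,.095],1.533)
im,cam=grab("wrist")
for c in blobs(im,(3,190,90),(18,255,255),200):print("or",rect(cam,c,.1),cv2.minAreaRect(c))
print("cap",proj(cam,[.402,-.1997,.143]),"collar",proj(cam,[.402,-.1997,.066]))
for c in blobs(im,(0,150,80),(4,255,255),400): print("red",rect(cam,c,.051))
for c in blobs(im,(100,120,60),(125,255,255),200): print("blue",rect(cam,c,.051))
t,ct=grab("top")
for c in blobs(t,(0,170,120),(6,255,255),100): print("Tred",rect(ct,c,.051))
for c in blobs(t,(100,120,60),(125,255,255),100): print("Tblue",rect(ct,c,.051))
```

```text
t 34.38 tcp [ 0.402  -0.2003  0.2254] rpy [3.139e+00 2.000e-03 1.542e+00] w 0.0929
shift [ 0.04 -0.02  6.52] turn 0.11
or [ 0.5126 -0.2241  0.0379  0.0509  3.0917] ((404.4252014160156, 231.738525390625), (60.467899322509766, 40.53188705444336), 1.1457629203796387)
or [ 0.4041 -0.2024  0.0331  0.0406  1.5419] ((280.0, 211.5), (45.0, 38.0), 90.0)
cap [277.45316605 224.97697326] collar [277.56586071 199.25272613]
red [ 0.5314 -0.2427  0.0441  0.0592  3.1106]
blue [ 0.5343 -0.2764  0.0163  0.0501  3.1121]
Tblue [ 0.5338 -0.2917  0.0406  0.0464  3.0983]
```

```bash
python3 -c "
from workcell import ticket
print(ticket.job_done())"
```

```text
the job is handed in; nothing more can be done
None
```

The job is handed in at about 34 s of the 72 s limit: by the camera and force readings, both blocks are home and clamped, the screw is at its stop and the driver stands upright on its collar. No verdict came back, and the blue block was partly hidden in the last look.

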